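Lift a retaining ring's end out of a hub with a hook pick

ROBOT

A 6-joint arm with a two-finger parallel gripper is mounted at the origin on the work surface; the furniture and walls round the work are solid. World frame = base frame: x ahead of the robot, y to its left, z up, the work surface at z = 0. Lengths are in m, angles in rad, forces in N, time in s.
With the tool pointing down it reaches from about 0.325 to 0.9 m from the base axis. Payload 6.1 kg.
Tool frame: the origin (TCP) lies on the front face of the gripper's body, between the roots of the fingers; the fingertips stand 70 mm ahead of it and the grasp point (between the pads) lies ahead of it (env.hold_point_z is the z of the grasp point in the tool frame, in m); z points along the fingers, y is the line along which they close (so a half turn about z gives the same grasp; the last joint's range is limited). The gripper opens to 87 mm and grips with 3 to 60 N. Pads are 19 mm wide; open, the fingers measure 117 mm over their backs; the gripper's body (75 mm by 190 mm) begins 51 mm behind the grasp point.
Start: joints at [1.066, 0.22, 1.526, -0, 1.395, -0.126], TCP at [0.231, 0.581, 0.292] pointing down, gripper open.
Joint ranges: [-2.98, 2.98], [-0.91, 2.08], [0.09, 2.57], [-1.24, 4.39], [0.2, 2.65], [-2.68, 2.68]. Speed limits (rad/s): [2.57, 2.57, 3.01, 3.14, 3.14, 3.14].

INTERFACE

Orientations are given as [roll, pitch, yaw] about the fixed x, y, z axes, in that order (R = Rz(yaw) Ry(pitch) Rx(roll)).
In Python, from cell import env, imaging, job_done, find_in, cut_out gives the robot as it stands.
- The arm moves only by the tool step_arm, never from a script. Its argument "rows" is a list of rows, each an object with "linear": the shift along the tool's x, y, z in m, a list of three; "rot": the turn, a rotation vector about the tool's x, y, z in rad, a list of three; "fingers": the opening, from 0 (shut) to 1 (fully open). In form: [{"linear": [dx, dy, dz], "rot": [rx, ry, rz], "fingers": fingers}, ...]. A call has 1 to 10 rows; each row shifts and turns the commanded pose from where the row before left it, along the tool's axes as they then stand; what a row does not reach is not made up. A row lasts 1/12 s, in which the tool goes at most 41.7 mm and 7.16 degrees, less where a joint would pass 70% of its speed; a pose out of reach is approached as far as the arm can. A call with a gripper value outside its range is refused whole. The fingers move at their own pace and stop on an object; "grip_force" is the grip in N (left out, the last holds). Time passes only in rows, so rows that do not move let the fingers close. It gives the time, the measured TCP pose, the force, the opening and the grip force at its end, in the units of the state.
- env.observe(): the state, without advancing time (a new reading comes with each control period).
- imaging.get_image(name): name is "scene" or "side" or "wrist"; returns a dict with "color" (400x640x3 uint8, blue, green, red), "z_map" (400x640 float32, m along the optical axis (not along the pixel's ray), 0 where there is no reading), "fx", "fy", "cx", "cy" (pixels), "origin" and "orientation" of the camera in the world. Camera axes: x right, y down, z forward; pixel columns grow to the right and rows downward; lengths in m; the calibration is good to about 2 mm. A picture is of the moment at which its call begins.
- job_done(): hands the job in; it is judged then, once.
Trained networks look in a picture, given as the dict that the camera call returned (one of the last four; its "shot" number tells which), for a name from the list of things; names that differ only in an ending like _2 or _b are one class to them, and where a whole thing is asked for, a point or a joint stands for the part that bears it (a point fixed in the world has none). Each returns a list of dicts, best first, with "score" (0 to 1); they miss things now and then, are a little off and sometimes report something else, mostly with a low value. They report only what shows in the picture. A call takes as long as a camera call.
- find_in(label, picture): "bbox" ([centre column, centre row, width, height] in pixels, round what is visible of it).
- cut_out(label, picture): "mask" (400x640 bool, what is visible of it) and "bbox" ([centre column, centre row, width, height] in pixels, round what is visible of it).
The state is a dict: "time_s": time; "joint_positions": joint angles; "qd": joint speeds; "joint_torque": joint torques, N m; "tool_pos": TCP position; "orientation": TCP orientation; "force": force on the tool from outside, world axes, zero at the start; "wrist_torque": the same for the moment, N m; "finger_gap": opening from 0.0 (shut) to 1.0 (fully open); "gripper_force": force on a finger pad.
Only numpy, scipy, OpenCV 4.12 (cv2) and the standard library are available. Lean on these libraries where they do the work, as an engineer would, in place of code of your own. Each camera call takes 0.05 s, during which the arm holds its last target. There are 200 camera calls.

TASK

The retaining ring has to come out of the blue hub before the hub is welded. Take the red-handled hook pick from its stand, bring its tip under the tab at the ring's end inside the blue hub and lift that end out of its groove until it stands about 30 mm higher than it lay, then hang the pick upright back in its stand. Touch the hubs and rings with nothing but the pick, and leave the grey hub's ring in its groove.

Things in the scene. Friction and masses are not known exactly. Their poses are not given: they have to be found in the camera images.
- pick: red-handled hook pick, 0.08 to 0.17 kg, upright. Origin: centre of the underside of its black guard (36 x 50 x 5 mm). Flat-sided handle 5 to 49 mm above it, 34 mm along x, 18 mm across y (grip across y, from above); cap 36 x 20 mm to 53 mm. Below, a 6 mm shaft 90 mm down the z axis, then the tip: a 6 mm bar along +x, centre line 90 mm below the origin, ending 26 mm from the z axis.
- stand: steel and aluminium pick stand, fixed, 80 x 96 mm, 115 mm high; origin at the centre of its underside, z up. Two level rails along x (70 mm long), 24 mm gap between, open at front and back; the pick's shaft hangs in the gap, guard on the rails, tip near the stand's +x, away from the robot. The pick lifts straight up and out, and goes back likewise, tip along the gap.
- seat (a point): point of the stand midway between the rails, level with their tops (115 mm above the table), x along the gap; the pick's origin belongs here when hung.
- hub_blue: round blue steel hub fixed to the table, axis upright, 140 mm diameter, rim 60 mm high; origin at the centre of its underside, z up. Bore open at the top: 108 mm diameter down to a ledge 48 mm above the table, then 90 mm down to a floor 15 mm above it. On the ledge lies a round-wire split ring; its tab is on the hub's +x side, and a small lip holds it at -x.
- tab_blue (a point): centre of the underside of the tab at the free end of the blue hub's ring: flat steel, 28 x 22 x 4 mm (x, y, z). Seated it is 48 mm above the table and 35 mm from the hub's axis along the hub's +x, x pointing outward. From 21 to 45 mm off the axis the tab overhangs the open bore: the tip can go down nearer the middle, move out under it and lift.
- ring_blue: split ring of the blue hub, 5 mm steel wire, 104 mm diameter. It turns about a level line through its origin along the hub's y, 53 mm from the hub's axis at -x, 51 mm above the table, so the tab swings up on an 88 mm radius, by up to 1.0 rad. Lifting the tab takes about 2 N; the ring stays where it is left.
- hub_grey: round grey steel hub fixed to the table, axis upright, 140 mm diameter, rim 60 mm high; origin at the centre of its underside, z up. Bore open at the top: 108 mm diameter down to a ledge 48 mm above the table, then 90 mm down to a floor 15 mm above it. On the ledge lies a round-wire split ring; like the blue one, but not to be worked on.
- tab_grey (a point): centre of the underside of the tab of the grey hub's ring, 48 mm above the table while seated; to stay there.

How it is judged:
By the outcome, as a careful person would: the job done as asked, in the order asked, and still so for the second after the job is handed in, with the robot touching nothing.
It also fails if it takes over 51 s, if anything falls off the work surface, if the arm or the gripper's body presses on something with over 40 N, if the wrist force passes 120 N, or if a joint passes its speed limit or range.

## Working session

There is one attempt and no reset: what is moved stays moved. The work goes in short steps, Python scripts to look and compute and a tool call to move; the robot and the scene stay as the last step left them, time stands still between calls to the robot, and variables do not carry over. Pictures are saved under pics/ and viewed, at most 10 in all, crops included, and the job is handed in when it is done.

Besides the shell and the picture viewer there is one more tool, called after "Call:" as name(argument=value, ...), one argument or row to a line, values as JSON. step_arm: Moves the arm, as the interface text tells. Its arguments: {"type":"object","properties":{"rows":{"type":"array","items":{"type":"object","properties":{"linear":{"type":"array","items":{"type":"number"}},"rot":{"type":"array","items":{"type":"number"}},"fingers":{"type":"number"}}}},"grip_force":{"type":"number"}},"required":["rows"]}

```bash
mkdir -p pics; cat > h.py <<'E'
import numpy as np, cv2
from scipy.spatial.transform import Rotation as R
from cell import env, imaging, job_done, find_in, cut_out
def Rm(o):
    o=np.array(o)
    if o.shape==(3,3): return o
    return R.from_euler('xyz',o).as_matrix() if o.size==3 else R.from_quat(o).as_matrix()
def cloud(p):
    z=p['z_map']; v,u=np.indices(z.shape)
    c=np.stack([(u-p['cx'])/p['fx']*z,(v-p['cy'])/p['fy']*z,z],-1)
    w=c@Rm(p['orientation']).T+np.array(p['origin']); w[z==0]=np.nan
    return w
E
python3 - <<'E'
from h import *
s=env.observe(); print({k:np.round(v,3).tolist() for k,v in s.items()}, env.hold_point_z)
ims=[]
for n in ['scene','side']:
    p=imaging.get_image(n); print(n,np.round(p['origin'],3),p['orientation'],p['fx'])
    cv2.imwrite(f'pics/{n}0.png',p['color'])
    w=cloud(p)
    for l in ['pick','stand','hub_blue','hub_grey','ring_blue','tab_blue','tab_grey']:
        for d in cut_out(l,p)[:2]:
            q=w[d['mask']]; q=q[~np.isnan(q[:,0])]
            print(n,l,round(d['score'],2),np.round(d['bbox']),len(q), np.round(np.percentile(q,[2,50,98],axis=0),3).tolist() if len(q) else '')
E
```

```text
{'time_s': 0.0, 'joint_positions': [1.066, 0.221, 1.528, 0.0, 1.395, -0.126], 'qd': [0.0, -0.0, -0.0, -0.0, -0.002, -0.0], 'joint_torque': [0.001, -49.463, -38.737, 0.07, 0.057, -0.0], 'tool_pos': [0.231, 0.58, 0.291], 'orientation': [-3.14, -0.0, 2.763], 'force': [0.269, -0.316, 0.116], 'wrist_torque': [-0.005, 0.034, 0.048], 'gripper_force': 0.0, 'finger_gap': 0.997} 0.051
scene [-0.057  0.647  0.446] [-2.01242738  0.00853768 -2.45678292] 404.2953699992188
scene pick 0.84 [311. 172.  22.  32.] 472 [[0.481, -0.008, 0.114], [0.493, 0.023, 0.139], [0.515, 0.04, 0.168]]
scene stand 0.95 [317. 207.  47.  64.] 2364 [[0.453, -0.032, 0.003], [0.482, 0.049, 0.057], [0.519, 0.061, 0.115]]
scene hub_grey 0.81 [236. 276.  82.  69.] 4725 [[0.389, 0.229, 0.001], [0.437, 0.295, 0.038], [0.51, 0.35, 0.06]]
scene hub_grey 0.33 [311. 171.  19.  30.] 422 [[0.481, 0.005, 0.118], [0.492, 0.023, 0.141], [0.512, 0.039, 0.168]]
scene ring_blue 0.58 [372. 181.  10.   4.] 37 [[0.466, -0.224, 0.048], [0.48, -0.201, 0.051], [0.489, -0.191, 0.053]]
scene tab_blue 0.64 [374. 179.  12.   7.] 55 [[0.463, -0.231, 
[... 362 characters left out ...]
9]]
side stand 0.94 [339. 221.  43.  68.] 2285 [[0.452, -0.039, -0.0], [0.489, -0.028, 0.063], [0.535, 0.103, 0.117]]
side hub_blue 0.78 [315. 296.  74.  72.] 4504 [[0.378, -0.267, 0.001], [0.439, -0.213, 0.04], [0.501, -0.143, 0.061]]
side hub_grey 0.59 [319. 172.  46.  45.] 1673 [[0.391, 0.215, 0.004], [0.447, 0.258, 0.044], [0.513, 0.343, 0.062]]
side ring_blue 0.93 [314. 278.  50.  28.] 340 [[0.392, -0.215, 0.048], [0.467, -0.179, 0.052], [0.489, -0.15, 0.055]]
side tab_blue 0.9 [316. 282.  53.  30.] 398 [[0.39, -0.225, 0.025], [0.465, -0.184, 0.052], [0.487, -0.151, 0.058]]
side tab_grey 0.62 [320. 162.  37.  13.] 105 [[0.407, 0.261, 0.049], [0.477, 0.311, 0.052], [0.499, 0.333, 0.055]]
```

```bash
python3 - <<'E'
from h import *
ims=[cv2.imread(f'pics/{n}0.png') for n in ('scene','side')]
a=cv2.resize(ims[0][120:320,180:420],None,fx=2.5,fy=2.5); b=cv2.resize(ims[1][140:340,260:400],None,fx=2.5,fy=2.5)
m=np.hstack([a,b]); m=cv2.resize(m,(780,int(m.shape[0]*780/m.shape[1]))); cv2.imwrite('pics/m0.png',m)
# fits
W=[]
for n in ['scene','side']:
    p=imaging.get_image(n); W.append((n,cloud(p),p['color']))
def circ(q):
    A=np.c_[2*q[:,:2],np.ones(len(q))]; s=np.linalg.lstsq(A,(q[:,:2]**2).sum(1),rcond=None)[0]; return s[:2],np.sqrt(s[2]+s[:2]@s[:2])
for name,c0 in [('blue',(.44,-.205)),('grey',(.45,.28))]:
  for n,w,c in W:
    q=w.reshape(-1,3); q=q[np.hypot(*(q[:,:2]-c0).T)<.1]
    rim=q[abs(q[:,2]-.060)<.003]; print(name,n,len(rim),circ(rim) if len(rim)>20 else '')
    wall=q[(q[:,2]>.01)&(q[:,2]<.055)&(np.hypot(*(q[:,:2]-c0).T)>.062)]; print('  wall',len(wall),circ(wall) if len(wall)>20 else '')
for n,w,c in W:
    q=w.reshape(-1,3); q=q[(abs(q[:,0]-.5)<.09)&(abs(q[:,1]-.03)<.11)]
    for lo,hi in [(.111,.117),(.118,.123),(.165,.172)]:
        s=q[(q[:,2]>lo)&(q[:,2]<hi)]
        if len(s)>5: print(n,lo,len(s),s.mean(0).round(4),cv2.minAreaRect((s[:,:2]*1000).astype(np.float32)))
E
```

```text
blue scene 312 (array([ 0.44083747, -0.19753946]), np.float64(0.05964787699301601))
  wall 842 (array([ 0.44102252, -0.19949659]), np.float64(0.06504395729387231))
blue side 985 (array([ 0.43980101, -0.20144245]), np.float64(0.05975404523472749))
  wall 438 (array([ 0.43959518, -0.20288927]), np.float64(0.06452783780846777))
grey scene 903 (array([0.45389993, 0.28502046]), np.float64(0.05965993401932403))
  wall 1093 (array([0.456062  , 0.28211872]), np.float64(0.06735769999452185))
grey side 355 (array([0.45383664, 0.28171724]), np.float64(0.059864379737198915))
  wall 233 (array([0.45178026, 0.28058698]), np.float64(0.06421947907205815))
scene 0.111 286 [0.4835 0.0235 0.1141] ((494.8946533203125, 13.248878479003906), (70.29061889648438, 88.67443084716797), 11.897082328796387)
scene 0.118 91 [0.4937 0.0247 0.1197] ((497.9862365722656, 16.280879974365234), (35.19657897949219, 48.787925720214844), 5.116298198699951)
scene 0.165 57 [0.4963 0.0177 0.167 ] ((497.6410827636719, 16.35053062438965), (32.7896614074707, 19.56437873840332), 6.470920562744141)
side 0.111 399 [ 0.4911 -0.0048  0.1146] ((493.1316833496094, 9.864509582519531), (69.88188934326172, 93.5146713256836), 10.47941780090332)
side 0.118 98 [0.4978 0.0005 0.1202] ((497.294921875, 10.59425163269043), (35.8889274597168, 44.04887008666992), 5.518487453460693)
side 0.165 95 [0.4969 0.0125 0.1674] ((497.1177673339844, 14.224903106689453), (34.27766799926758, 23.3252010345459), 9.035855293273926)
```

View pics/m0.png

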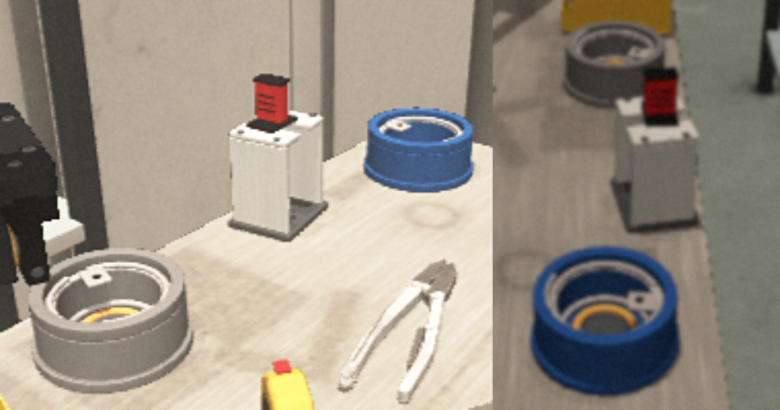

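The picture shows the pick in the stand between the two hubs. The blue tab is on the hub's right in the side view (mosaic 640,298), which is roughly world +x. Next I get the tab direction and the stand yaw, then move above the pick.

```bash
python3 - <<'E'
from h import *
for n in ['scene','side']:
    p=imaging.get_image(n); w=cloud(p); q=w.reshape(-1,3)
    for c0 in [(.4403,-.2),(.4538,.2835)]:
        d=q[:,:2]-c0; r=np.hypot(*d.T); s=(r<.044)&(q[:,2]>.046)&(q[:,2]<.058)
        if s.sum(): print(n,c0,s.sum(),q[s].mean(0).round(4),np.degrees(np.arctan2(*d[s].mean(0)[::-1])).round(1),r[s].min().round(4))
    # stand side planes: minAreaRect in 0.02-0.117 
    s=q[(abs(q[:,0]-.5)<.08)&(abs(q[:,1]-.015)<.09)&(q[:,2]>.03)&(q[:,2]<.118)]
    print(n,'stand',cv2.minAreaRect((s[:,:2]*1000).astype(np.float32)))
E
```

```text
scene (0.4403, -0.2) 42 [ 0.47   -0.2042  0.0505] -8.0 0.0213
scene (0.4538, 0.2835) 98 [0.4826 0.2737 0.051 ] -18.9 0.0216
scene stand ((495.4290771484375, 13.112617492675781), (72.48509216308594, 90.71083068847656), 11.33154582977295)
side (0.4403, -0.2) 124 [ 0.47   -0.1997  0.0512] 0.6 0.021
side (0.4538, 0.2835) 52 [0.4753 0.2833 0.0508] -0.6 0.0217
side stand ((493.9122619628906, 8.915145874023438), (70.57540130615234, 91.47369384765625), 10.71307373046875)
```

Call:
step_arm(
  rows=[
    {"linear": [0, 0, -0.02], "rot": [0, 0, 0], "fingers": 1},
  ],
)

```text
time_s: 1.08
tool_pos: [0.2303, 0.579, 0.3077]
orientation: [-3.134, -0.001, 2.763]
force: [-0.2, -0.5, -0.7]
finger_gap: 0.999
gripper_force: 0.0
```

Call:
step_arm(
  rows=[
    {"linear": [-0.0254, -0.0237, -0.001], "rot": [0, 0, 0], "fingers": 1},
    {"linear": [-0.0254, -0.0237, -0.001], "rot": [0, 0, 0], "fingers": 1},
    {"linear": [-0.0254, -0.0237, -0.001], "rot": [0, 0, 0], "fingers": 1},
    {"linear": [-0.0254, -0.0237, -0.001], "rot": [0, 0, 0], "fingers": 1},
    {"linear": [-0.0254, -0.0237, -0.001], "rot": [0, 0, 0], "fingers": 1},
    {"linear": [-0.0254, -0.0237, -0.001], "rot": [0, 0, 0], "fingers": 1},
    {"linear": [-0.0254, -0.0237, -0.001], "rot": [0, 0, 0], "fingers": 1},
    {"linear": [-0.0254, -0.0237, -0.001], "rot": [0, 0, 0], "fingers": 1},
    {"linear": [-0.0254, -0.0237, -0.001], "rot": [0, 0, 0], "fingers": 1},
    {"linear": [-0.0254, -0.0237, -0.001], "rot": [0, 0, 0], "fingers": 1},
  ],
)

```text
time_s: 1.92
tool_pos: [0.3798, 0.265, 0.3226]
orientation: [3.141, 0.001, 2.763]
force: [0.3, 1.0, 0.2]
finger_gap: 0.999
gripper_force: 0.0
```

Call:
step_arm(
  rows=[
    {"linear": [-0.0254, -0.0237, 0], "rot": [0, 0, 0], "fingers": 1},
    {"linear": [-0.0254, -0.0237, 0], "rot": [0, 0, 0], "fingers": 1},
    {"linear": [-0.0254, -0.0237, 0], "rot": [0, 0, 0], "fingers": 1},
    {"linear": [-0.0254, -0.0237, 0], "rot": [0, 0, 0], "fingers": 1},
    {"linear": [-0.0254, -0.0237, 0], "rot": [0, 0, 0], "fingers": 1},
    {"linear": [0, 0, 0], "rot": [0, 0, -0.114], "fingers": 1},
    {"linear": [0, 0, 0], "rot": [0, 0, -0.114], "fingers": 1},
    {"linear": [0, 0, 0], "rot": [0, 0, -0.114], "fingers": 1},
    {"linear": [0, 0, 0], "rot": [0, 0, -0.114], "fingers": 1},
    {"linear": [0, 0, 0], "rot": [0, 0, -0.114], "fingers": 1},
  ],
)

```text
time_s: 2.75
tool_pos: [0.4537, 0.1093, 0.3224]
orientation: [-3.142, 0.0, -2.945]
force: [0.2, 0.0, -0.1]
finger_gap: 0.996
gripper_force: 0.0
```

```bash
cat > look.py <<'E'
from h import *
import sys
s=env.observe(); print(s['time_s'],np.round(s['tool_pos'],4),np.round(s['orientation'],4))
p=imaging.get_image('wrist'); w=cloud(p); cv2.imwrite(sys.argv[1],p['color']); print(np.round(p['origin'],3),Rm(p['orientation'])[:,2].round(2))
q=w.reshape(-1,3); q=q[(abs(q[:,0]-.495)<.09)&(abs(q[:,1]-.013)<.11)]
for lo,hi in [(.03,.118),(.111,.117),(.118,.123),(.163,.172)]:
    s=q[(q[:,2]>lo)&(q[:,2]<hi)]
    if len(s)>5: print(lo,len(s),s.mean(0).round(4),cv2.minAreaRect((s[:,:2]*1000).astype(np.float32)))
E
python3 look.py pics/w1.png
```

```text
2.75 [0.4537 0.1093 0.3224] [-3.1416e+00  2.0000e-04 -2.9453e+00]
[0.371 0.092 0.414] [ 0.3   0.06 -0.95]
0.03 3774 [0.4853 0.0147 0.1017] ((494.31842041015625, 10.689346313476562), (69.96188354492188, 88.22793579101562), 10.99172592163086)
0.111 2628 [0.4879 0.0105 0.1142] ((494.2359619140625, 10.663261413574219), (69.93173217773438, 88.06641387939453), 11.171878814697266)
0.118 645 [0.494  0.0224 0.1192] ((497.9100646972656, 15.312623023986816), (35.42561721801758, 48.80519104003906), 4.157495021820068)
0.163 807 [0.4968 0.015  0.1669] ((498.0649108886719, 14.628829956054688), (36.43377685546875, 19.812305450439453), 3.8782262802124023)
```

View pics/w1.png

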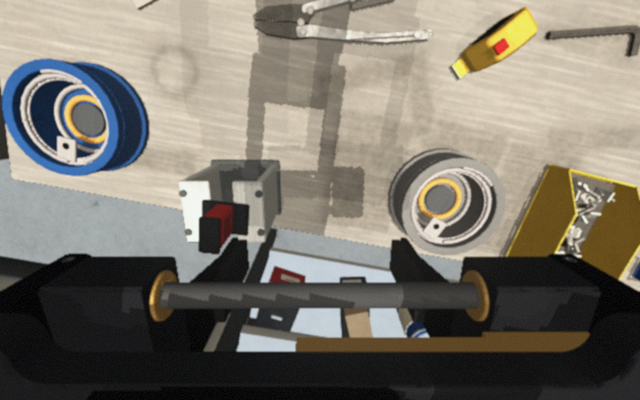

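The wrist view shows the stand and pick near (215,225), the blue hub at (75,115) with its tab at (66,147), and the grey hub on the right. The pick is at (0.498, 0.015) with yaw 0.07. The stand centre is (0.4943, 0.0107) with yaw 0.19. Heights and sizes agree with the given ones, so I go over the pick and down.

Call:
step_arm(
  rows=[
    {"linear": [0, 0, 0], "rot": [0, 0, 0.064], "fingers": 1},
    {"linear": [0, 0, 0], "rot": [0, 0, 0.063], "fingers": 1},
    {"linear": [-0.0126, -0.0324, 0], "rot": [0, 0, 0], "fingers": 1},
    {"linear": [-0.0126, -0.0324, 0], "rot": [0, 0, 0], "fingers": 1},
    {"linear": [-0.0126, -0.0325, 0], "rot": [0, 0, 0], "fingers": 1},
    {"linear": [0, 0, 0.02], "rot": [0, 0, 0], "fingers": 1},
    {"linear": [0, 0, 0.02], "rot": [0, 0, 0], "fingers": 1},
    {"linear": [0, 0, 0], "rot": [0, 0, 0], "fingers": 1},
    {"linear": [0, 0, 0], "rot": [0, 0, 0], "fingers": 1},
  ],
)

```text
time_s: 3.55
tool_pos: [0.4969, 0.0149, 0.2814]
orientation: [3.141, -0.003, -3.079]
force: [1.4, 0.5, 0.3]
finger_gap: 0.999
gripper_force: 0.0
```

```bash
python3 look.py pics/w2.png
```

```text
3.55 [0.4969 0.0149 0.2814] [ 3.1410e+00 -2.8000e-03 -3.0792e+00]
[0.413 0.009 0.373] [ 0.3   0.02 -0.95]
0.03 4296 [0.489  0.0084 0.111 ] ((494.41998291015625, 10.564167022705078), (69.85930633544922, 88.22293090820312), 10.864522933959961)
0.111 3888 [0.4908 0.009  0.1143] ((494.4283447265625, 10.51998519897461), (69.7680435180664, 88.20882415771484), 10.931008338928223)
0.118 1107 [0.4962 0.0142 0.1193] ((498.061279296875, 14.497957229614258), (35.789249420166016, 49.53322219848633), 4.079301834106445)
0.163 1130 [0.497  0.0143 0.1671] ((497.750732421875, 14.228741645812988), (35.275604248046875, 19.50275993347168), 3.8289263248443604)
```

Call:
step_arm(
  rows=[
    {"linear": [-0.001, 0.0005, 0.02], "rot": [0, 0, -0.006], "fingers": 1},
    {"linear": [0, 0, 0.025], "rot": [0, 0, 0], "fingers": 1},
    {"linear": [0, 0, 0.025], "rot": [0, 0, 0], "fingers": 1},
    {"linear": [0, 0, 0.0174], "rot": [0, 0, 0], "fingers": 1},
    {"linear": [0, 0, 0], "rot": [0, 0, 0], "fingers": 1},
    {"linear": [0, 0, 0], "rot": [0, 0, 0], "fingers": 1},
  ],
  grip_force=30,
)

```text
time_s: 4.1
tool_pos: [0.4987, 0.0158, 0.1956]
orientation: [-3.142, -0.0, -3.071]
force: [-0.7, -0.2, 0.6]
finger_gap: 0.998
gripper_force: 0.0
```

Call:
step_arm(
  rows=[
    {"linear": [0, 0, 0], "rot": [0, 0, 0], "fingers": 0.35},
    {"linear": [0, 0, 0], "rot": [0, 0, 0], "fingers": 0.3},
    {"linear": [0, 0, 0], "rot": [0, 0, 0], "fingers": 0.25},
    {"linear": [0, 0, 0], "rot": [0, 0, 0], "fingers": 0},
    {"linear": [0, 0, 0], "rot": [0, 0, 0], "fingers": 0},
    {"linear": [0, 0, 0], "rot": [0, 0, 0], "fingers": 0},
    {"linear": [0, 0, 0], "rot": [0, 0, 0], "fingers": 0},
    {"linear": [0, 0, 0], "rot": [0, 0, 0], "fingers": 0},
  ],
  grip_force=30,
)

```text
time_s: 4.77
tool_pos: [0.4986, 0.0153, 0.1949]
orientation: [3.142, -0.0, -3.071]
force: [0.2, -0.3, 0.2]
finger_gap: 0.477
gripper_force: 0.0
```

Call:
step_arm(
  rows=[
    {"linear": [0, 0, 0], "rot": [0, 0, 0], "fingers": 0},
    {"linear": [0, 0, 0], "rot": [0, 0, 0], "fingers": 0},
    {"linear": [0, 0, 0], "rot": [0, 0, 0], "fingers": 0},
    {"linear": [0, 0, 0], "rot": [0, 0, 0], "fingers": 0},
    {"linear": [0, 0, 0], "rot": [0, 0, 0], "fingers": 0},
    {"linear": [0, 0, 0], "rot": [0, 0, 0], "fingers": 0},
    {"linear": [0, 0, 0], "rot": [0, 0, 0], "fingers": 0},
    {"linear": [0, 0, 0], "rot": [0, 0, 0], "fingers": 0},
  ],
)

```text
time_s: 5.43
tool_pos: [0.4985, 0.0154, 0.1948]
orientation: [3.142, -0.0, -3.071]
force: [-0.5, -0.6, 0.2]
finger_gap: 0.226
gripper_force: 30.0
```

Call:
step_arm(
  rows=[
    {"linear": [0, 0, -0.004], "rot": [0, 0, 0], "fingers": 0},
    {"linear": [0, 0, -0.008], "rot": [0, 0, 0], "fingers": 0},
    {"linear": [0, 0, -0.014], "rot": [0, 0, 0], "fingers": 0},
    {"linear": [0, 0, -0.018], "rot": [0, 0, 0], "fingers": 0},
    {"linear": [0, 0, -0.018], "rot": [0, 0, 0], "fingers": 0},
    {"linear": [0, 0, -0.018], "rot": [0, 0, 0], "fingers": 0},
    {"linear": [0, 0, -0.018], "rot": [0, 0, 0], "fingers": 0},
    {"linear": [0, 0, -0.018], "rot": [0, 0, 0], "fingers": 0},
    {"linear": [0, 0, -0.004], "rot": [0, 0, 0], "fingers": 0},
    {"linear": [0, 0, 0], "rot": [0, 0, 0], "fingers": 0},
  ],
)

```text
time_s: 6.27
tool_pos: [0.4994, 0.0153, 0.317]
orientation: [-3.141, 0.004, -3.071]
force: [0.9, 0.2, -1.1]
finger_gap: 0.225
gripper_force: 30.0
```

```bash
python3 - <<'E'
from h import *
for n in ['side','scene']:
    p=imaging.get_image(n); w=cloud(p); q=w.reshape(-1,3); c=p['color'].reshape(-1,3).astype(int)
    s=(abs(q[:,0]-.5)<.06)&(abs(q[:,1]-.02)<.06)&(q[:,2]>.13)&(q[:,2]<.245)
    print(n,s.sum())
    for lo in np.arange(.13,.245,.01):
        t=s&(q[:,2]>lo)&(q[:,2]<=lo+.01)
        if t.sum()>2: print(round(lo,3),t.sum(),np.percentile(q[t],[5,50,95],axis=0).round(4)[:,:2].tolist())
    u0,v0={'side':(300,100),'scene':(250,70)}[n]
    cv2.imwrite(f'pics/{n}_l.png',cv2.resize(p['color'][v0:v0+130,u0:u0+100],None,fx=4,fy=4))
a=cv2.imread('pics/side_l.png');b=cv2.imread('pics/scene_l.png');cv2.imwrite('pics/l.png',np.hstack([a,b]))
E
```

```text
side 232
0.14 30 [[0.4988, 0.0109], [0.5106, 0.0136], [0.5224, 0.0163]]
0.15 15 [[0.4964, 0.0096], [0.4987, 0.0126], [0.5085, 0.0141]]
0.16 14 [[0.4962, 0.011], [0.4982, 0.013], [0.5005, 0.0155]]
0.17 9 [[0.4959, 0.0108], [0.498, 0.0134], [0.5002, 0.0152]]
0.18 11 [[0.4975, 0.0103], [0.4995, 0.0134], [0.5008, 0.015]]
0.19 12 [[0.4971, 0.0102], [0.4994, 0.0139], [0.5017, 0.0164]]
0.2 12 [[0.4968, 0.0107], [0.499, 0.0124], [0.5011, 0.0143]]
0.21 14 [[0.4965, 0.0109], [0.4985, 0.0127], [0.5009, 0.0162]]
0.22 10 [[0.4962, 0.0109], [0.4984, 0.0129], [0.5005, 0.0145]]
0.23 9 [[0.4806, -0.0093], [0.5027, -0.0075], [0.5136, 0.0205]]
0.24 96 [[0.4824, -0.0105], [0.4986, -0.002], [0.5153, 0.0114]]
scene 248
0.14 30 [[0.4972, 0.0142], [0.5071, 0.0173], [0.5219, 0.0197]]
0.15 10 [[0.496, 0.0146], [0.4977, 0.0168], [0.4998, 0.0186]]
0.16 8 [[0.4968, 0.0153], [0.4975, 0.0165], [0.5004, 0.0194]]
0.17 12 [[0.496, 0.0151], [0.4983, 0.0174], [0.5011, 0.0179]]
0.18 12 [[0.4967, 0.0151], [0.4983, 0.0169], [0.5022, 0.0185]]
0.19 14 [[0.4965, 0.0136], [0.4987, 0.0168], [0.5014, 0.0189]]
0.2 13 [[0.4973, 0.0145], [0.4987, 0.0165], [0.5005, 0.018]]
0.21 15 [[0.4959, 0.0147], [0.4979, 0.0165], [0.5014, 0.0185]]
0.22 12 [[0.4959, 0.0136], [0.498, 0.0171], [0.4999, 0.0177]]
0.23 74 [[0.4806, -0.0039], [0.4867, 0.0328], [0.5121, 0.0407]]
0.24 48 [[0.4822, -0.0022], [0.4898, 0.0235], [0.5111, 0.0375]]
```

View pics/l.png

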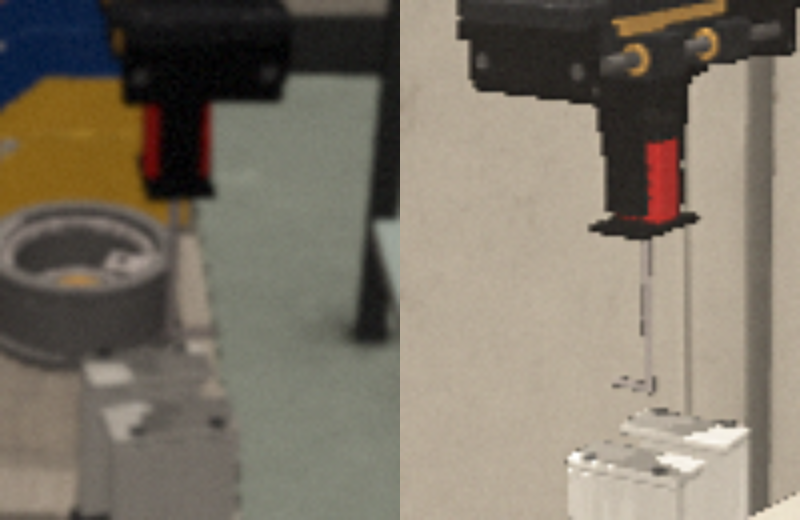

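The pick is held upright: the shaft stands at (0.4985, 0.015) in both views, with the guard level and the tip clear of the rails. I move toward the blue hub and look with the wrist camera.

Call:
step_arm(
  rows=[
    {"linear": [0.019, -0.025, 0], "rot": [0, 0, 0], "fingers": 0},
    {"linear": [0.019, -0.025, 0], "rot": [0, 0, 0], "fingers": 0},
    {"linear": [0.019, -0.025, 0], "rot": [0, 0, 0], "fingers": 0},
    {"linear": [0.019, -0.025, 0], "rot": [0, 0, 0], "fingers": 0},
    {"linear": [0, 0, 0], "rot": [0, 0, 0], "fingers": 0},
    {"linear": [0, 0, 0], "rot": [0, 0, 0], "fingers": 0},
  ],
)

```text
time_s: 6.87
tool_pos: [0.4288, -0.0905, 0.3135]
orientation: [3.141, -0.002, -3.075]
force: [0.6, 0.5, -0.2]
finger_gap: 0.226
gripper_force: 30.0
```

```bash
cat > hub.py <<'E'
from h import *
from scipy.optimize import least_squares
import sys
s=env.observe(); print(s['time_s'],np.round(s['tool_pos'],4),np.round(s['orientation'],4))
for n in ['wrist','side','scene']:
    p=imaging.get_image(n); w=cloud(p); q=w.reshape(-1,3); 
    if n=='wrist': cv2.imwrite(sys.argv[1],p['color'])
    c=np.array([.4403,-.2])
    for _ in range(3):
        r=np.hypot(*(q[:,:2]-c).T); m=(abs(q[:,2]-.06)<.003)&(r>.050)&(r<.074)
        # annulus 54..70 : residual outside the band
        f=lambda x:(lambda r:np.maximum(r-.0695,0)+np.maximum(.0545-r,0))(np.hypot(*(q[m][:,:2]-x).T))
        c=least_squares(f,c).x
    d=q[:,:2]-c; r=np.hypot(*d.T); t=(r<.044)&(q[:,2]>.046)&(q[:,2]<.058)
    v=d[t]
    # symmetric fit: direction minimising spread across tab
    rect=cv2.minAreaRect((v*1000).astype(np.float32)) if t.sum()>4 else None
    print(n,'centre',c.round(4),m.sum(),'tab',t.sum(),v.mean(0).round(4),np.degrees(np.arctan2(*v.mean(0)[::-1])).round(1),rect)
    k=np.linspace(-.5,.5,41)
    if t.sum()>20:
        for a in np.radians([-10,-5,0,5,10]):
            R2=v@np.array([[np.cos(a),-np.sin(a)],[np.sin(a),np.cos(a)]]); print('  ',round(np.degrees(a)),np.percentile(R2,[2,98],axis=0).round(4).tolist())
E
python3 hub.py pics/w3.png
```

```text
6.8667 [ 0.4288 -0.0905  0.3135] [ 3.1405e+00 -1.7000e-03 -3.0747e+00]
wrist centre [ 0.441  -0.2006] 3033 tab 320 [ 0.0316 -0.0022] -4.0 ((31.400882720947266, -14.846637725830078), (47.61801528930664, 24.161937713623047), 88.85851287841797)
   -10 [[0.0199, -0.0076], [0.0431, 0.0143]]
   -5 [[0.0204, -0.0103], [0.0429, 0.0111]]
   0 [[0.0202, -0.0135], [0.043, 0.0085]]
   5 [[0.0195, -0.0169], [0.043, 0.006]]
   10 [[0.0187, -0.0203], [0.0426, 0.0037]]
side centre [ 0.4404 -0.2007] 990 tab 114 [ 0.0312 -0.0025] -4.5 ((23.608999252319336, 16.681154251098633), (28.074054718017578, 71.21029663085938), 23.309326171875)
   -10 [[0.0197, -0.0081], [0.0428, 0.0153]]
   -5 [[0.0205, -0.0105], [0.0432, 0.0132]]
   0 [[0.0207, -0.0134], [0.0433, 0.0109]]
   5 [[0.0199, -0.0167], [0.043, 0.0086]]
   10 [[0.0189, -0.0201], [0.0425, 0.0062]]
scene centre [ 0.4412 -0.1988] 324 tab 40 [ 0.0309 -0.0025] -4.7 ((31.185802459716797, -15.46583366394043), (49.89076614379883, 22.814897537231445), 84.57949829101562)
   -10 [[0.0206, -0.0348], [0.0437, 0.0152]]
   -5 [[0.0211, -0.0369], [0.0438, 0.0122]]
   0 [[0.0193, -0.0387], [0.0435, 0.0093]]
   5 [[0.0158, -0.0402], [0.0429, 0.0068]]
   10 [[0.0123, -0.0414], [0.0419, 0.0046]]
```

View pics/w3.png

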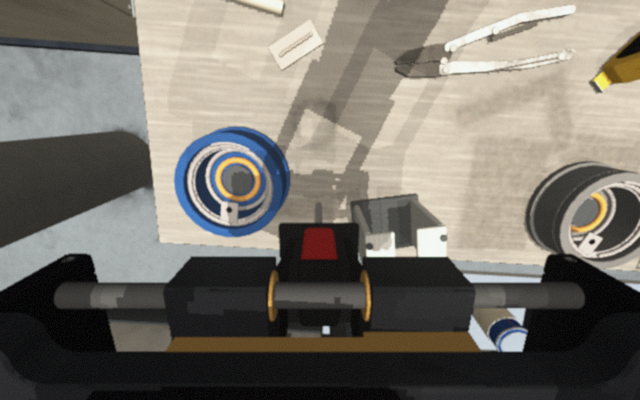

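Hub centre is (0.4407, -0.2005) and its +x direction is at -0.075 rad; the three cameras agree and the tab radius matches. The tab shows at (230,213), at the bottom of the blue bore. Next I turn and go over the inner side of the bore.

Call:
step_arm(
  rows=[
    {"linear": [0, 0, 0], "rot": [0, 0, 0.071], "fingers": 0},
    {"linear": [0, 0, 0], "rot": [0, 0, 0.071], "fingers": 0},
    {"linear": [-0.0017, -0.0271, 0], "rot": [0, 0, 0], "fingers": 0},
    {"linear": [-0.0017, -0.0271, 0], "rot": [0, 0, 0], "fingers": 0},
    {"linear": [-0.0017, -0.0271, 0], "rot": [0, 0, 0], "fingers": 0},
    {"linear": [-0.0017, -0.027, 0], "rot": [0, 0, 0], "fingers": 0},
    {"linear": [0, 0, 0.02], "rot": [0, 0, 0], "fingers": 0},
    {"linear": [0, 0, 0.02], "rot": [0, 0, 0], "fingers": 0},
    {"linear": [0, 0, 0], "rot": [0, 0, 0], "fingers": 0},
    {"linear": [0, 0, 0], "rot": [0, 0, 0], "fingers": 0},
  ],
)

```text
time_s: 7.85
tool_pos: [0.4286, -0.197, 0.2735]
orientation: [3.14, -0.003, 3.071]
force: [-0.2, -0.7, -0.5]
finger_gap: 0.222
gripper_force: 30.0
```

```bash
cat > tip.py <<'E'
from h import *
s=env.observe(); print(s['time_s'],np.round(s['tool_pos'],4),np.round(s['orientation'],4))
for n in ['side','scene']:
    p=imaging.get_image(n); q=cloud(p).reshape(-1,3)
    s=(abs(q[:,0]-.44)<.05)&(abs(q[:,1]+.2)<.04)
    for lo in [.095,.1,.105,.12,.14,.16,.18]:
        t=s&(q[:,2]>lo)&(q[:,2]<=lo+.005)
        if t.sum()>1: print(n,lo,t.sum(),np.percentile(q[t],[5,50,95],axis=0).round(4)[:,:2].tolist())
E
python3 tip.py
```

```text
7.85 [ 0.4286 -0.197   0.2735] [ 3.1395 -0.0032  3.0713]
side 0.1 17 [[0.4257, -0.2015], [0.4388, -0.1998], [0.45, -0.1973]]
side 0.105 32 [[0.4253, -0.2015], [0.437, -0.1997], [0.4505, -0.1965]]
side 0.12 8 [[0.4244, -0.2001], [0.4262, -0.1984], [0.4298, -0.1971]]
side 0.14 9 [[0.4245, -0.2012], [0.4281, -0.1992], [0.4298, -0.1978]]
side 0.16 8 [[0.4246, -0.2004], [0.4273, -0.1988], [0.4299, -0.1969]]
scene 0.1 7 [[0.4315, -0.1979], [0.4417, -0.1965], [0.4502, -0.1951]]
scene 0.105 17 [[0.4271, -0.2002], [0.4392, -0.1957], [0.4543, -0.1931]]
scene 0.12 6 [[0.4268, -0.1984], [0.4298, -0.1973], [0.4315, -0.1951]]
scene 0.14 2 [[0.4272, -0.1964], [0.4287, -0.196], [0.4302, -0.1956]]
scene 0.16 5 [[0.4269, -0.1991], [0.4279, -0.1949], [0.4299, -0.193]]
scene 0.18 4 [[0.4262, -0.1954], [0.428, -0.1947], [0.4293, -0.194]]
```

Call:
step_arm(
  rows=[
    {"linear": [0.001, -0.0016, 0], "rot": [0, 0, 0], "fingers": 0},
    {"linear": [0, 0, 0.015], "rot": [0, 0, 0], "fingers": 0},
    {"linear": [0, 0, 0.015], "rot": [0, 0, 0], "fingers": 0},
    {"linear": [0, 0, 0.015], "rot": [0, 0, 0], "fingers": 0},
    {"linear": [0, 0, 0.015], "rot": [0, 0, 0], "fingers": 0},
    {"linear": [0, 0, 0.0125], "rot": [0, 0, 0], "fingers": 0},
    {"linear": [0, 0, 0], "rot": [0, 0, 0], "fingers": 0},
    {"linear": [0, 0, 0], "rot": [0, 0, 0], "fingers": 0},
  ],
)

```text
time_s: 8.62
tool_pos: [0.4278, -0.1996, 0.2029]
orientation: [-3.142, 0.0, 3.07]
force: [-1.1, -0.6, -0.7]
finger_gap: 0.223
gripper_force: 30.0
```

Call:
step_arm(
  rows=[
    {"linear": [-0.006, 0, 0], "rot": [0, 0, 0], "fingers": 0},
    {"linear": [-0.006, 0, 0], "rot": [0, 0, 0], "fingers": 0},
    {"linear": [-0.006, 0, 0], "rot": [0, 0, 0], "fingers": 0},
    {"linear": [-0.004, 0, 0], "rot": [0, 0, 0], "fingers": 0},
    {"linear": [0, 0, 0], "rot": [0, 0, 0], "fingers": 0},
    {"linear": [0, 0, -0.004], "rot": [0, 0, 0], "fingers": 0},
    {"linear": [0, 0, -0.004], "rot": [0, 0, 0], "fingers": 0},
    {"linear": [0, 0, -0.004], "rot": [0, 0, 0], "fingers": 0},
    {"linear": [0, 0, -0.002], "rot": [0, 0, 0], "fingers": 0},
    {"linear": [0, 0, 0], "rot": [0, 0, 0], "fingers": 0},
  ],
)

```text
time_s: 9.45
tool_pos: [0.4497, -0.2014, 0.217]
orientation: [-3.141, 0.001, 3.07]
force: [-1.0, -0.9, -0.9]
finger_gap: 0.227
gripper_force: 30.0
```

Call:
step_arm(
  rows=[
    {"linear": [0, 0, -0.004], "rot": [0, 0, 0], "fingers": 0},
    {"linear": [0, 0, -0.004], "rot": [0, 0, 0], "fingers": 0},
    {"linear": [0, 0, -0.004], "rot": [0, 0, 0], "fingers": 0},
    {"linear": [0, 0, -0.004], "rot": [0, 0, 0], "fingers": 0},
    {"linear": [0, 0, -0.004], "rot": [0, 0, 0], "fingers": 0},
    {"linear": [0, 0, 0], "rot": [0, 0, 0], "fingers": 0},
    {"linear": [0, 0, 0], "rot": [0, 0, 0], "fingers": 0},
  ],
)

```text
time_s: 10.03
tool_pos: [0.4499, -0.2015, 0.2369]
orientation: [-3.141, 0.001, 3.07]
force: [-0.9, 0.3, -1.1]
finger_gap: 0.224
gripper_force: 30.0
```

```bash
cat > ring.py <<'E'
from h import *
import sys
s=env.observe(); print(s['time_s'],np.round(s['tool_pos'],4),np.round(s['force'],1))
a=-.075; M=np.array([[np.cos(a),-np.sin(a)],[np.sin(a),np.cos(a)]])
out=[]
for n in ['side','scene']:
    p=imaging.get_image(n); q=cloud(p).reshape(-1,3)
    L=(q[:,:2]-[.4407,-.2005])@M; X=L[:,0];Y=L[:,1];Z=q[:,2]
    # ring + tab points above ledge by angle about pivot
    th=np.arctan2(Z-.051,X+.053); rr=np.hypot(X+.053,Z-.051)
    m=(abs(Y)<.054)&(X>0.0)&(X<.055)&(Z>.062)&(Z<.105)&(abs(Y)>.004)
    ok=m
    if m.sum(): print(n,m.sum(),'angle pct',np.percentile(th[m],[5,25,50,75,95]).round(3),'rise30 needs 0.35')
    t=m&(abs(Y)<.011)&(X>.012)&(X<.042)
    if t.sum(): print('  tab',t.sum(),np.c_[X,Y,Z][t].mean(0).round(4),'angle top',np.median(np.arctan2(Z[t]-.051-.001,X[t]+.053)).round(3), Z[t].max().round(4))
    b={'side':(265,170),'scene':(325,100)}[n]
    out.append(cv2.resize(p['color'][b[1]:b[1]+150,b[0]:b[0]+100],None,fx=4,fy=4))
cv2.imwrite(sys.argv[1],np.hstack(out))
E
python3 ring.py pics/r1.png
```

```text
10.0333 [ 0.4499 -0.2015  0.2369] [-0.9  0.3 -1.1]
side 257 angle pct [0.278 0.303 0.315 0.33  0.353] rise30 needs 0.35
  tab 79 [ 0.0293 -0.0011  0.0773] angle top 0.299 0.0823
scene 110 angle pct [0.264 0.289 0.305 0.313 0.326] rise30 needs 0.35
  tab 25 [0.0299 0.0022 0.0765] angle top 0.291 0.0825
```

View pics/r1.png

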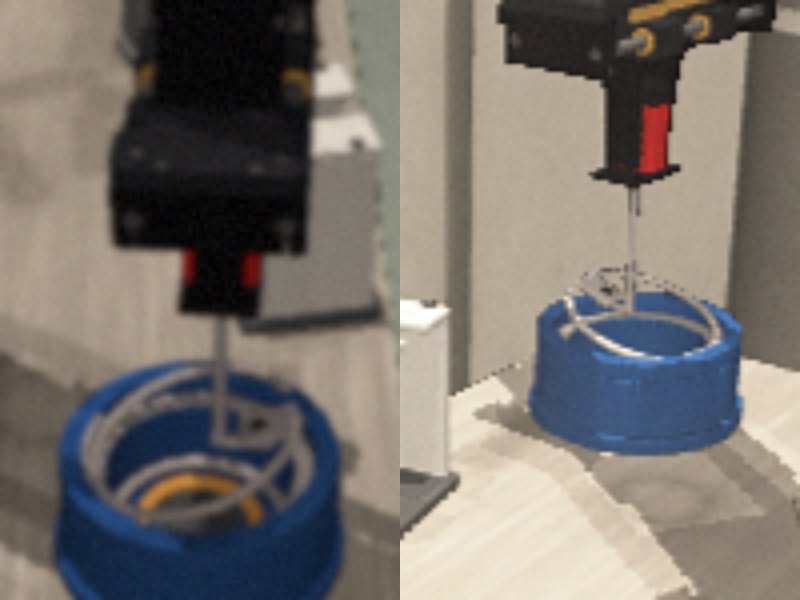

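The ring's tab end is up on the tip: side view tab at (260,425), pick upright. Its angle is 0.30 rad where about 0.35 is needed, so I raise it 3.5 mm more. Then I go down off the tab, move inward, and stop.

Call:
step_arm(
  rows=[
    {"linear": [0, 0, -0.002], "rot": [0, 0, 0], "fingers": 0},
    {"linear": [0, 0, -0.0015], "rot": [0, 0, 0], "fingers": 0},
    {"linear": [0, 0, 0], "rot": [0, 0, 0], "fingers": 0},
    {"linear": [0, 0, 0], "rot": [0, 0, 0], "fingers": 0},
    {"linear": [0, 0, 0.005], "rot": [0, 0, 0], "fingers": 0},
    {"linear": [0, 0, 0.006], "rot": [0, 0, 0], "fingers": 0},
    {"linear": [0, 0, 0], "rot": [0, 0, 0], "fingers": 0},
    {"linear": [0, 0, 0], "rot": [0, 0, 0], "fingers": 0},
  ],
)

```text
time_s: 10.8
tool_pos: [0.4493, -0.2011, 0.2281]
orientation: [3.141, -0.001, 3.07]
force: [-0.3, -0.2, 0.1]
finger_gap: 0.222
gripper_force: 30.0
```

```bash
python3 ring.py pics/r2.png
```

```text
10.8 [ 0.4493 -0.2011  0.2281] [-0.3 -0.2  0.1]
side 261 angle pct [0.317 0.34  0.354 0.367 0.384] rise30 needs 0.35
  tab 81 [ 0.0286 -0.0011  0.0809] angle top 0.342 0.0877
scene 108 angle pct [0.308 0.326 0.34  0.351 0.371] rise30 needs 0.35
  tab 25 [0.0318 0.0002 0.0809] angle top 0.327 0.0856
```

Angle is about 0.345 rad, so the rise is about 30 mm, and the ring stays put with the tip lowered. I withdraw inward and go up.

Call:
step_arm(
  rows=[
    {"linear": [0.006, 0, 0], "rot": [0, 0, 0], "fingers": 0},
    {"linear": [0.006, 0, 0], "rot": [0, 0, 0], "fingers": 0},
    {"linear": [0.006, 0, 0], "rot": [0, 0, 0], "fingers": 0},
    {"linear": [0.006, 0, 0], "rot": [0, 0, 0], "fingers": 0},
    {"linear": [0, 0, 0], "rot": [0, 0, 0], "fingers": 0},
    {"linear": [0, 0, 0], "rot": [0, 0, 0], "fingers": 0},
    {"linear": [0, 0, -0.01], "rot": [0, 0, 0], "fingers": 0},
    {"linear": [0, 0, -0.02], "rot": [0, 0, 0], "fingers": 0},
    {"linear": [0, 0, -0.03], "rot": [0, 0, 0], "fingers": 0},
    {"linear": [0, 0, -0.03], "rot": [0, 0, 0], "fingers": 0},
  ],
)

```text
time_s: 11.73
tool_pos: [0.4254, -0.1993, 0.3199]
orientation: [3.141, -0.001, 3.07]
force: [0.5, -0.2, -1.0]
finger_gap: 0.223
gripper_force: 30.0
```

Call:
step_arm(
  rows=[
    {"linear": [0, 0, 0], "rot": [0, 0, -0.0873], "fingers": 0},
    {"linear": [0, 0, 0], "rot": [0, 0, -0.0873], "fingers": 0},
    {"linear": [0, 0, 0], "rot": [0, 0, -0.0874], "fingers": 0},
    {"linear": [-0.0155, 0.0276, 0], "rot": [0, 0, 0], "fingers": 0},
    {"linear": [-0.0155, 0.0276, 0], "rot": [0, 0, 0], "fingers": 0},
    {"linear": [-0.0155, 0.0276, 0], "rot": [0, 0, 0], "fingers": 0},
    {"linear": [-0.0155, 0.0276, 0], "rot": [0, 0, 0], "fingers": 0},
    {"linear": [-0.0155, 0.0276, 0], "rot": [0, 0, 0], "fingers": 0},
    {"linear": [-0.0155, 0.0276, 0], "rot": [0, 0, 0], "fingers": 0},
    {"linear": [-0.0153, 0.0275, 0], "rot": [0, 0, 0], "fingers": 0},
  ],
)

```text
time_s: 12.57
tool_pos: [0.4961, 0.0121, 0.3199]
orientation: [-3.141, 0.001, -2.951]
force: [0.6, -0.1, -0.9]
finger_gap: 0.224
gripper_force: 30.0
```

Call:
step_arm(
  rows=[
    {"linear": [0, 0, 0], "rot": [0, 0, 0], "fingers": 0},
    {"linear": [0, 0, 0], "rot": [0, 0, 0], "fingers": 0},
    {"linear": [0, 0, 0], "rot": [0, 0, 0], "fingers": 0},
  ],
)

```text
time_s: 12.82
tool_pos: [0.4956, 0.0103, 0.3193]
orientation: [-3.141, 0.0, -2.95]
force: [0.8, -0.3, -0.8]
finger_gap: 0.222
gripper_force: 30.0
```

```bash
python3 - <<'E'
from h import *
s=env.observe(); print(s['time_s'],np.round(s['tool_pos'],4),np.round(s['orientation'],4))
for n in ['side','scene']:
    p=imaging.get_image(n); w=cloud(p); q=w.reshape(-1,3)
    for lo,hi in [(.14,.155),(.16,.185),(.19,.23),(.11,.117)]:
        s=(abs(q[:,0]-.495)<.08)&(abs(q[:,1]-.012)<(.09 if hi<.12 else .02))&(q[:,2]>lo)&(q[:,2]<hi)
        if s.sum()>3: print(n,lo,s.sum(),np.percentile(q[s],[5,50,95],axis=0).round(4)[:,:2].tolist(), cv2.fitLine((q[s][:,:2]).astype(np.float32),cv2.DIST_L2,0,.01,.01).ravel().round(3) if lo==.14 else '')
E
```

```text
12.8167 [0.4956 0.0103 0.3193] [-3.1409e+00  1.0000e-04 -2.9505e+00]
side 0.14 35 [[0.4922, 0.0067], [0.5051, 0.0103], [0.5179, 0.0152]] [0.962 0.274 0.505 0.01 ]
side 0.16 27 [[0.4917, 0.006], [0.4939, 0.0079], [0.4961, 0.0108]] 
side 0.19 48 [[0.4921, 0.0052], [0.4943, 0.0083], [0.497, 0.012]] 
side 0.11 576 [[0.4612, -0.0334], [0.493, -0.0017], [0.5259, 0.0499]] 
scene 0.14 31 [[0.494, 0.0094], [0.5064, 0.0129], [0.5187, 0.0173]] [0.982 0.189 0.506 0.013]
scene 0.16 32 [[0.4933, 0.0084], [0.4953, 0.0111], [0.4987, 0.0134]] 
scene 0.19 57 [[0.4929, 0.0078], [0.4946, 0.0113], [0.4973, 0.0137]] 
scene 0.11 438 [[0.4586, -0.0273], [0.491, 0.0239], [0.5242, 0.0571]]
```

The pick is over the seat within about 1 mm, with the tip along the gap. I lower it.

Call:
step_arm(
  rows=[
    {"linear": [0, 0.0006, 0.008], "rot": [0, 0, 0], "fingers": 0},
    {"linear": [0, 0, 0.015], "rot": [0, 0, 0], "fingers": 0},
    {"linear": [0, 0, 0.015], "rot": [0, 0, 0], "fingers": 0},
    {"linear": [0, 0, 0.015], "rot": [0, 0, 0], "fingers": 0},
    {"linear": [0, 0, 0.015], "rot": [0, 0, 0], "fingers": 0},
    {"linear": [0, 0, 0.015], "rot": [0, 0, 0], "fingers": 0},
    {"linear": [0, 0, 0.015], "rot": [0, 0, 0], "fingers": 0},
    {"linear": [0, 0, 0.015], "rot": [0, 0, 0], "fingers": 0},
    {"linear": [0, 0, 0.006], "rot": [0, 0, 0], "fingers": 0},
    {"linear": [0, 0, 0], "rot": [0, 0, 0], "fingers": 0},
  ],
)

```text
time_s: 13.75
tool_pos: [0.494, 0.0105, 0.1977]
orientation: [3.14, -0.004, -2.953]
force: [0.1, 0.3, -0.9]
finger_gap: 0.226
gripper_force: 30.0
```

Call:
step_arm(
  rows=[
    {"linear": [0, 0, 0.003], "rot": [0, 0, 0], "fingers": 0},
    {"linear": [0, 0, 0.002], "rot": [0, 0, 0], "fingers": 0},
    {"linear": [0, 0, 0], "rot": [0, 0, 0], "fingers": 0},
    {"linear": [0, 0, 0], "rot": [0, 0, 0], "fingers": 0},
  ],
)

```text
time_s: 14.08
tool_pos: [0.4958, 0.011, 0.1955]
orientation: [-3.141, 0.001, -2.952]
force: [-0.5, 0.6, -0.4]
finger_gap: 0.223
gripper_force: 30.0
```

Call:
step_arm(
  rows=[
    {"linear": [0, 0, 0.0008], "rot": [0, 0, 0], "fingers": 0},
    {"linear": [0, 0, 0], "rot": [0, 0, 0], "fingers": 0},
    {"linear": [0, 0, 0], "rot": [0, 0, 0], "fingers": 0},
  ],
)

```text
time_s: 14.33
tool_pos: [0.4959, 0.011, 0.1947]
orientation: [-3.141, 0.001, -2.951]
force: [0.1, -0.8, 2.1]
finger_gap: 0.225
gripper_force: 30.0
```

Force +2 N shows that the guard is on the rails. I release and go up.

Call:
step_arm(
  rows=[
    {"linear": [0, 0, 0], "rot": [0, 0, 0], "fingers": 0.3},
    {"linear": [0, 0, 0], "rot": [0, 0, 0], "fingers": 0.5},
    {"linear": [0, 0, 0], "rot": [0, 0, 0], "fingers": 0.7},
    {"linear": [0, 0, 0], "rot": [0, 0, 0], "fingers": 0.8},
    {"linear": [0, 0, 0], "rot": [0, 0, 0], "fingers": 0.8},
    {"linear": [0, 0, 0], "rot": [0, 0, 0], "fingers": 0.8},
    {"linear": [0, 0, 0], "rot": [0, 0, 0], "fingers": 0.8},
    {"linear": [0, 0, 0], "rot": [0, 0, 0], "fingers": 0.8},
    {"linear": [0, 0, 0], "rot": [0, 0, 0], "fingers": 0.8},
    {"linear": [0, 0, 0], "rot": [0, 0, 0], "fingers": 0.8},
  ],
)

```text
time_s: 15.17
tool_pos: [0.4954, 0.0111, 0.194]
orientation: [3.142, -0.0, -2.951]
force: [-0.5, -0.3, -0.3]
finger_gap: 0.79
gripper_force: 0.0
```

Call:
step_arm(
  rows=[
    {"linear": [0, 0, -0.005], "rot": [0, 0, 0], "fingers": 0.8},
    {"linear": [0, 0, -0.01], "rot": [0, 0, 0], "fingers": 0.8},
    {"linear": [0, 0, -0.015], "rot": [0, 0, 0], "fingers": 0.8},
    {"linear": [0, 0, -0.02], "rot": [0, 0, 0], "fingers": 0.8},
    {"linear": [0, 0, -0.02], "rot": [0, 0, 0], "fingers": 0.8},
    {"linear": [0, 0, -0.02], "rot": [0, 0, 0], "fingers": 0.8},
    {"linear": [0, 0, -0.02], "rot": [0, 0, 0], "fingers": 0.8},
    {"linear": [0, 0, -0.02], "rot": [0, 0, 0], "fingers": 0.8},
    {"linear": [0, 0, 0], "rot": [0, 0, 0], "fingers": 0.8},
    {"linear": [0, 0, 0], "rot": [0, 0, 0], "fingers": 0.8},
  ],
)

```text
time_s: 16.0
tool_pos: [0.4962, 0.011, 0.3261]
orientation: [-3.14, 0.004, -2.951]
force: [-0.0, 0.8, -0.8]
finger_gap: 0.802
gripper_force: 0.0
```

```bash
python3 look.py pics/w9.png; python3 ring.py pics/r9.png; python3 - <<'E'
import cv2,numpy as np
a=cv2.imread('pics/w9.png')[:, :]; b=cv2.imread('pics/r9.png')
a=cv2.resize(a,(400,250)); b=cv2.resize(b,(333,250)); cv2.imwrite('pics/f.png',np.hstack([a,b]))
E
```

```text
16.0 [0.4962 0.011  0.3261] [-3.1403  0.0038 -2.9514]
[ 0.413 -0.005  0.418] [ 0.3   0.06 -0.95]
0.03 3175 [0.49   0.01   0.1115] ((494.2480773925781, 10.376213073730469), (69.4083251953125, 87.97017669677734), 10.87812328338623)
0.111 2913 [0.4918 0.0103 0.1143] ((494.32562255859375, 10.405811309814453), (69.20390319824219, 87.93513488769531), 10.789923667907715)
0.118 849 [0.4938 0.0101 0.1193] ((493.0685119628906, 19.20517921447754), (37.83087921142578, 69.51309967041016), 14.597081184387207)
0.163 825 [0.4951 0.01   0.1671] ((495.7188415527344, 10.106494903564453), (35.83291244506836, 19.360736846923828), 10.902358055114746)
16.05 [0.4955 0.0111 0.3245] [-0.6 -0.1  0.6]
side 248 angle pct [0.315 0.34  0.353 0.365 0.384] rise30 needs 0.35
  tab 77 [ 0.0287 -0.0015  0.0805] angle top 0.337 0.0868
scene 112 angle pct [0.305 0.324 0.337 0.352 0.368] rise30 needs 0.35
  tab 30 [0.0289 0.0038 0.0793] angle top 0.323 0.0853
```

View pics/f.png

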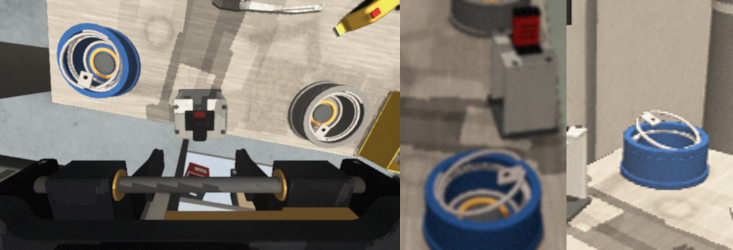

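The final picture shows the pick upright in its stand (200,120), aligned with the rails. The blue ring's tab end stands raised (85,75), the grey ring is still seated (325,110), and the gripper is clear.

```bash
python3 -c "
from cell import job_done
print(job_done())"
```

```text
the job is handed in; nothing more can be done
None
```

I lifted the blue ring's tab end about 30 mm and it stayed there, hung the pick upright back in its stand, never approached the grey hub's ring, and handed the job in at about 16 s.

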